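Load the top sample plate into the free bay

ROBOT

A 6-joint arm with a two-finger parallel gripper is mounted at the origin on the work surface. World frame = base frame: x ahead of the robot, y to its left, z up, the work surface at z = 0. Lengths are in m, angles in rad, forces in N, time in s.
With the tool pointing down it reaches from about 0.225 to 0.725 m from the base axis. Payload 3.1 kg.
Tool frame: the origin (TCP) lies on the centre line of the jaws, within the pads' length; the fingertips stand 19 mm ahead of it and the grasp point (between the pads) is the TCP (r.tip_reach is the distance from the TCP to the fingertips, in m); z points along the fingers, y is the direction in which the jaws open and shut (so a half turn about z gives the same grasp; the last joint's range is limited). The gripper opens to 85 mm and grips with 20 to 120 N. Pads are 22 mm wide; open, the fingers measure 114 mm over their backs; the gripper's body (76 mm by 85 mm) begins 54 mm behind the grasp point. The pads swing forward as they close: fully open they stand 13 mm farther back than shut.
Start: joints at [1.025, 0.048, 0.099, 1.622, 0, 1.443], TCP at [0.213, 0.48, 0.25] pointing down, gripper open.
Joint ranges: [-2.91, 2.91], [-0.99, 1.94], [-1.21, 1.42], [-2.12, 2.29], [-1.49, 1.47], [-3.14, 3.14]. Speed limits (rad/s): [2.79, 2.79, 3.14, 3.14, 3.14, 3.14].

INTERFACE

Orientations are given as a rotation vector (axis times angle).
In Python, from plant import r gives the robot as it stands. The module is installed in compiled form; this text tells all that it offers.
- The arm moves only by the shell command python3 -m handwheel 'ROWS'. ROWS is JSON, one flat list of numbers, 7 for each row, row after row: the shift along the tool's x, y, z in mm, then the turn, a rotation vector about the tool's x, y, z in rad, then the opening, from 0 (shut) to 1 (fully open). A call has 1 to 12 rows; each row shifts and turns the commanded pose from where the row before left it, along the tool's axes as they then stand; what a row does not reach is not made up. A row lasts 1/10 s, in which the tool goes at most 50 mm and 8.59 degrees, less where a joint would pass 70% of its speed; a pose out of reach is approached as far as the arm can. A call with a gripper value outside its range is refused whole. The fingers move at their own pace and stop on an object; the grip force is fixed at half the most. Time passes only in rows, so rows that do not move let the fingers close. It gives the time, the measured TCP pose, the force and the opening at its end, in the units of the state.
- r.get_obs(): the state, without advancing time (a new reading comes with each control period).
- r.camera(name): name is "scene" or "top" or "wrist"; returns a dict with "image" (420x560x3 uint8, red, green, blue), "K" (3x3 intrinsics, pixels), "k1" (the pictures are not rectified: a ray, as slopes to the right and down, at radius r is drawn at 1 + k1 r^2 times it, then the intrinsics apply), "eye" and "rotation" of the camera in the world. Camera axes: x right, y up, looking along -z (the intrinsics and any distortion apply to the point x, -y, -z); pixel columns grow to the right and rows downward; lengths in m; the calibration is good to about 2 mm. A picture is of the moment at which its call begins. There is no depth.
- r.job_done(): hands the job in, once; it reports no verdict.
The state is a dict: "time": time; "joint_positions": joint angles; "qd": joint speeds; "joint_torque": joint torques, N m; "tool_pos": TCP position; "ee_rot": TCP orientation; "contact_force": force on the tool from outside, world axes, zero at the start; "wrist_torque": the same for the moment, N m; "gripper_width": finger opening in m.
Only numpy, scipy, OpenCV 4.12 (cv2) and the standard library are available. Lean on these libraries where they do the work, as an engineer would, in place of code of your own. Each camera call takes 0.05 s, during which the arm holds its last target. There are 200 camera calls.

TASK

Slide the top (yellow) sample plate of the stack sideways off the two grey ones into the free, green-floored bay of the loader, keeping it flat and never lifting it. Push it on until it meets the rubber buffer at the end of the bay, press it home with a push of about 7 newtons (never more than 10) for about a second, then let go. Leave the two plates beneath, the plate in the other bay and everything else where they are.

Things in the scene. Friction and masses are not known exactly. Their poses are not given: they have to be found in the camera images.
- loader: fixed plate loader: aluminium base 176 (x) x 490 (y) x 12 mm, origin at the centre of its underside. The stack stands on the base at y = 0. On its +y and -y sides are bays: slippery white floor, 38 mm above the origin, from 47 to 245 mm along y; dark side guides 6 mm above the floor, inner faces at x = +-67 mm, flared at the stack end. Plates travel along y
- plate_top: yellow sample plate with amber wells, top of the stack of three; its underside is 40 mm above the loader's underside, up to 4 mm off the stack's middle and 0.05 rad askew; 128 mm long (own x) by 86 mm wide (own y) by 14 mm thick; origin at the centre of its underside, z up. 0.12 to 0.22 kg
- plate_mid: grey sample plate, second of the stack, underside 26 mm above the loader's underside, loose; 128 mm long (own x) by 86 mm wide (own y) by 14 mm thick; origin at the centre of its underside, z up
- plate_low: grey sample plate, lowest of the stack, underside 12 mm above the loader's underside, loose; 128 mm long (own x) by 86 mm wide (own y) by 14 mm thick; origin at the centre of its underside, z up
- plate_done: blue sample plate that already fills one of the bays (either one), centre 142 mm from the loader's middle, 56 mm clear of the stack's edge, loose; 128 mm long (own x) by 86 mm wide (own y) by 14 mm thick; origin at the centre of its underside, z up
- bay_pad: flat green floor panel 126 x 84 mm that marks the free bay (either one); its centre lies 142 mm from the loader's middle, flush with the bay floor (2 mm below the underside of the yellow plate at the start)
- stop_L: blue bracket 70 x 12 x 58 mm at the loader's y = +238 mm; origin at the centre of its foot, at the loader's underside level. Carries a black rubber buffer towards the stack (44 wide, 12 high, centred 45.5 mm up). Its face is hand-set 26 to 50 mm before the origin, different each time and not measured: a plate meets it 69 to 93 mm, centre to origin. Rubber gives 1 mm per 6 N
- stop_R: blue bracket 70 x 12 x 58 mm at the loader's y = -238 mm; origin at the centre of its foot, at the loader's underside level. Carries a black rubber buffer towards the stack (44 wide, 12 high, centred 45.5 mm up). Its face is hand-set 26 to 50 mm before the origin, different each time and not measured: a plate meets it 69 to 93 mm, centre to origin. Rubber gives 1 mm per 6 N
- solvent: amber solvent bottle, 86 mm across, 190 mm high, standing on the bench; origin under its centre. Leave alone
- wash: clear jar with a red cap, 60 mm across, 120 mm high; origin under its centre. Leave alone
- vial_rack: blue vial rack 90 x 140 x 45 mm; origin under its centre. Leave alone
- black_cap: black plastic cap, 38 mm across, 10 mm high; origin under its centre. Leave alone
- driver: screwdriver lying on the bench. Leave alone
- tip_box: orange tip box 85 x 125 x 60 mm; origin under its centre. Leave alone
Mind the look-alikes: they are no part of the job. There is more than one size of the plate_top; the job needs the largest.

How it is judged:
By the outcome, as a careful person would: the job done as asked, in the order asked, and still so for the second after the job is handed in, with the robot touching nothing.
It also fails if it takes over 48 s, if anything falls off the work surface, if the arm or the gripper's body presses on something with over 40 N, if the wrist force passes 120 N, or if a joint passes its speed limit or range.

## Working session

There is one attempt and no reset: what is moved stays moved. The work goes in short steps, Python scripts to look and compute and a shell command to move; the robot and the scene stay as the last step left them, time stands still between calls to the robot, and variables do not carry over. Pictures are saved under pics/ and viewed, about 8 in all and at most 12, crops included, and the job is handed in when it is done.

```bash
mkdir -p pics; cat > h.py <<'E'
import numpy as np, cv2
from plant import r
def save(name,fn):
    c=r.camera(name); cv2.imwrite('pics/'+fn,c['image'][:,:,::-1]); 
    np.savez('pics/'+fn+'.npz',**{k:np.array(v) for k,v in c.items()}); return c
def load(fn): return dict(np.load('pics/'+fn+'.npz'))
def cast(c,uv,z):
    K=np.array(c['K']);uv=np.atleast_2d(np.array(uv,float))
    d=cv2.undistortPoints(uv.reshape(-1,1,2),K,np.array([float(c['k1']),0,0,0])).reshape(-1,2)
    # k1 model same as OpenCV
    ray=np.c_[d[:,0],-d[:,1],-np.ones(len(d))]@np.array(c['rotation']).T
    e=np.array(c['eye']); return e+ray*((z-e[2])/ray[:,2])[:,None]
E
python3 - <<'E'
from h import *
for n in('top','scene'):
    c=save(n,n+'0.png'); print(n,c['K'],c['k1'],c['eye'],c['rotation'])
print(r.get_obs(), r.tip_reach)
E
```

```text
top [[399.27411561   0.         282.85319011]
 [  0.         399.27411561 209.86998615]
 [  0.           0.           1.        ]] 0.008838151771160162 [0.35242043 0.01237583 1.18311716] [ 0.13150857 -0.1403496  -1.56516266]
scene [[424.665967     0.         279.93946441]
 [  0.         424.665967   209.7216511 ]
 [  0.           0.           1.        ]] -0.024604173900855876 [ 1.13109459 -0.34018549  0.9940914 ] [0.58809561 0.339814   0.98019704]
{'time': 0.1, 'joint_positions': array([1.02518664e+00, 4.86554372e-02, 9.77555146e-02, 1.62200414e+00,
       1.61413559e-06, 1.44305182e+00]), 'qd': array([ 0.00039466,  0.00135864,  0.00403002, -0.00050989, -0.00071388,
        0.00079082]), 'joint_torque': array([ 3.21951367e-03, -3.39850187e+01,  3.20936465e+01,  1.58282201e-02,
       -6.13934162e-05,  9.60773519e-06]), 'tool_pos': array([0.21276681, 0.47939301, 0.24924573]), 'ee_rot': array([-0.65147096, -3.07258787,  0.00312341]), 'contact_force': array([ 0.26279565,  0.86160442, -0.47647586]), 'wrist_torque': array([-0.03823587, -0.0077288 ,  0.00808841]), 'gripper_width': 0.0854170810280185} 0.019
```

View pics/top0.png

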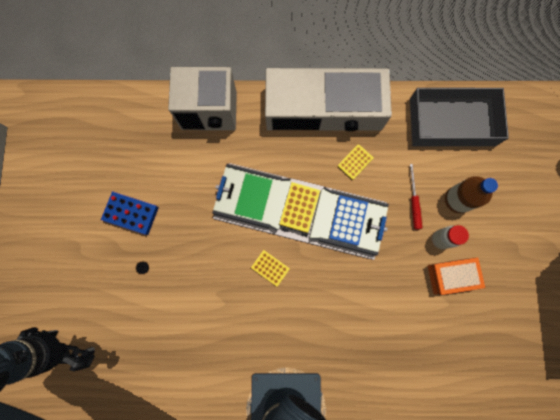

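View pics/scene0.png

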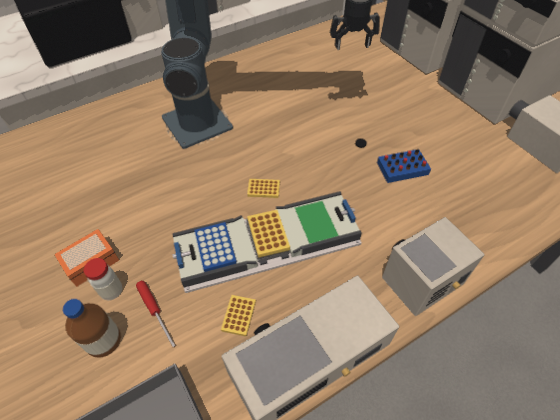

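Top view: loader centre at about (300,207). The green bay is on the left (255,197), towards world +y, the large yellow plate is at (300,207), and the blue plate is at (348,220). The small yellow decoys are at (270,268) and (355,162). I'll measure next.

```bash
cat >> h.py <<'E'
from scipy.spatial.transform import Rotation as R
_ld=load
def fix(c): c=dict(c); c['rotation']=R.from_rotvec(c['rotation']).as_matrix() if np.shape(c['rotation'])==(3,) else c['rotation']; return c
def blob(c,lo,hi,near,k=7):
    h=cv2.cvtColor(np.ascontiguousarray(c['image']),cv2.COLOR_RGB2HSV)
    m=cv2.inRange(h,np.array(lo),np.array(hi)); m=cv2.morphologyEx(m,cv2.MORPH_CLOSE,np.ones((k,k)))
    cs,_=cv2.findContours(m,cv2.RETR_EXTERNAL,cv2.CHAIN_APPROX_NONE)
    cs=[q for q in cs if cv2.contourArea(q)>60]
    return min(cs,key=lambda q:np.hypot(*(q.reshape(-1,2).mean(0)-near)))
def rect(c,q,z):
    w=cast(c,q.reshape(-1,2),z)[:,:2]; (cx,cy),(a,b),t=cv2.minAreaRect((w*1000).astype(np.float32))
    if a<b: a,b,t=b,a,t+90
    return np.round([cx,cy,a,b,(t+90)%180-90],1)
E
python3 - <<'E'
from h import *
P={'top':dict(y=(300,207),g=(255,197),b=(348,220)),'scene':dict(y=(269,232),g=(317,222),b=(215,247))}
for n in P:
    c=fix(load(n+'0.png'))
    for k,lo,hi,z in(('y',(18,110,110),(34,255,255),.054),('g',(45,80,40),(80,255,255),.038),('b',(100,110,40),(125,255,255),.052)):
        q=blob(c,lo,hi,P[n][k]); print(n,k,rect(c,q,z))
E
```

```text
top y [558.5 -41.6 129.7  87.4 -16.7]
top g [593.4  92.8 125.8  81.1 -14.3]
top b [ 522.7 -181.2  130.9   82.7  -14.4]
scene y [562.3 -40.1 137.3  87.4 -16.2]
scene g [592.1  96.3 124.2  82.  -14.4]
scene b [ 524.8 -180.5  134.8   85.7  -14.2]
```

```bash
cat >> h.py <<'E'
a=np.radians(14.45); U=np.array([np.sin(a),np.cos(a),0]); V=np.array([np.cos(a),-np.sin(a),0]); O=np.array([.558,-.0440,0])
def stat(target=None):
    o=r.get_obs(); T=R.from_rotvec(o['ee_rot']).as_matrix(); p=np.array(o['tool_pos'])
    d=p-O; f=np.array(o['contact_force'])
    print('t',round(o['time'],2),'u,v,z mm',np.round([d@U*1e3,d@V*1e3,p[2]*1e3],1),'F uvz',np.round([f@U,f@V,f[2]],2),'w',round(o['gripper_width']*1e3,1))
    best=min((np.array([s*U,-s*V*1,[0,0,-1]]).T if 0 else np.c_[s*U,np.cross([0,0,-1],s*U),[0,0,-1]] for s in(1,-1)),key=lambda B:R.from_matrix(T.T@B).magnitude())
    print(' tool x.U',round(T[:,0]@U,3),'turn to aligned (tool)',np.round(R.from_matrix(T.T@best).as_rotvec(),4))
    if target is not None:
        g=O+target[0]*U+target[1]*V; g[2]=target[2]
        print(' shift tool mm now',np.round(T.T@(g-p)*1e3,1),' after turn',np.round(best.T@(g-p)*1e3,1), 'goal',g)
E
python3 -c "
from h import *
stat((-.068,0,.13))"
```

```text
t 0.1 u,v,z mm [ 420.7 -464.9  249.2] F uvz [ 0.9   0.04 -0.48] w 85.4
 tool x.U 0.165 turn to aligned (tool) [-1.9000e-03  1.2000e-03  1.4051e+00]
 shift tool mm now [-539.2 -405.1  119.9]  after turn [-488.7  464.9  119.2] goal [ 0.54103162 -0.10984887  0.13      ]
```

```bash
python3 -m handwheel '[-40,-30,0,0,0,0,0.6,-40,-30,0,0,0,0,0.6,-40,-30,0,0,0,0,0.6,-40,-30,0,0,0,0,0.6,-40,-30,0,0,0,0,0.6,-40,-30,0,0,0,0,0.6,-40,-30,0,0,0,0,0.6,-40,-30,0,0,0,0,0.6,-40,-30,0,0,0,0,0.6,-40,-30,0,0,0,0,0.6,-40,-30,0,0,0,0,0.6,-40,-30,0,0,0,0,0.6]'
python3 -m handwheel '[0,0,0,0,0,0.14,0.6,0,0,0,0,0,0.14,0.6,0,0,0,0,0,0.14,0.6,0,0,0,0,0,0.14,0.6,0,0,0,0,0,0.14,0.6,0,0,0,0,0,0.14,0.6,0,0,0,0,0,0.14,0.6,0,0,0,0,0,0.14,0.6,0,0,0,0,0,0.14,0.6,0,0,0,0,0,0.14,0.6,0,0,0,0,0,0,0.6,0,0,0,0,0,0,0.6]'
python3 -c "
from h import *
stat((-.068,0,.13))"
```

```text
time: 1.3
tool_pos: [0.506, -0.046, 0.2498]
ee_rot: [-0.652, -3.072, -0.001]
contact_force: [1.7, 0.7, 0.1]
gripper_width: 0.0517
time: 2.5
tool_pos: [0.5054, -0.0439, 0.2498]
ee_rot: [-2.475, -1.934, 0.001]
contact_force: [-0.3, 0.1, -0.6]
gripper_width: 0.0515
t 2.5 u,v,z mm [-13.  -50.9 249.8] F uvz [ 0.06 -0.33 -0.56] w 51.5
 tool x.U 1.0 turn to aligned (tool) [-0.001   0.      0.0082]
 shift tool mm now [-55.4  50.6 119.8]  after turn [-55.   50.9 119.8] goal [ 0.54103162 -0.10984887  0.13      ]
```

```bash
python3 -m handwheel '[-28,25,0,0,0,0.008,0.6,-27,26,0,0,0,0,0.6,0,0,40,0,0,0,0.6,0,0,40,0,0,0,0.6,0,0,40,0,0,0,0.6,0,0,20,0,0,0,0.6,0,0,0,0,0,0,0.6,0,0,0,0,0,0,0.6]'
python3 -c "
from h import *
stat((-.068,0,.07)); save('wrist','w1.png'); save('scene','s1.png');c=cv2.imread('pics/s1.png')[130:320,130:400]
w=cv2.imread('pics/w1.png'); c=cv2.resize(c,(560,394)); cv2.imwrite('pics/m1.png',cv2.resize(np.vstack([w,c]),(413,600)))"
```

```text
time: 3.3
tool_pos: [0.5413, -0.1099, 0.1105]
ee_rot: [-2.484, -1.922, 0.0]
contact_force: [-0.9, 0.6, -0.4]
gripper_width: 0.0513
t 3.3 u,v,z mm [-68.    0.3 110.5] F uvz [ 0.39 -1.08 -0.37] w 51.3
 tool x.U 1.0 turn to aligned (tool) [-0.0005 -0.     -0.0016]
 shift tool mm now [-0.  -0.3 40.5]  after turn [-0.  -0.3 40.5] goal [ 0.54103162 -0.10984887  0.07      ]
```

View pics/m1.png

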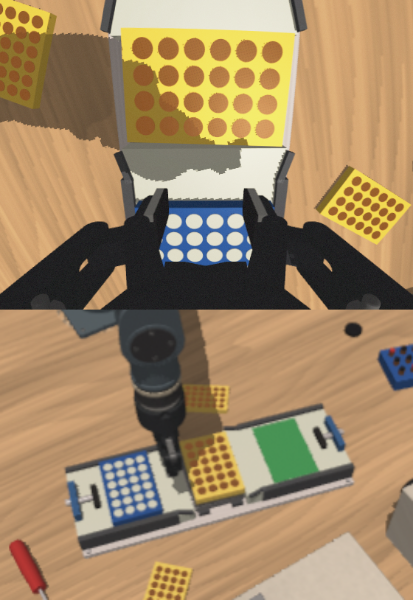

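The fingers hang over the free gap between the blue and yellow plates. I'll touch the fixed bay floor lightly to find the tip height at this opening.

```bash
python3 -m handwheel '[0,0,25,0,0,0,0.6,0,0,20,0,0,0,0.6,0,0,4,0,0,0,0.6,0,0,0,0,0,0,0.6,0,0,0,0,0,0,0.6]'
python3 -c "
from h import *
stat()
print(r.tip_reach)
c=save('wrist','w2.png');cv2.imwrite('pics/w2c.png',cv2.resize(cv2.imread('pics/w2.png')[180:400,130:430],(600,440)))"; python3 -m handwheel '[0,0,1,0,0,0,0.6,0,0,1,0,0,0,0.6,0,0,0,0,0,0,0.6]'
```

```text
time: 3.9
tool_pos: [0.5428, -0.1103, 0.0634]
ee_rot: [2.484, 1.92, 0.003]
contact_force: [-0.2, -0.0, -1.0]
gripper_width: 0.0512
t 3.9 u,v,z mm [-68.    1.8  63.4] F uvz [-0.07 -0.15 -1.05] w 51.2
 tool x.U 1.0 turn to aligned (tool) [ 0.0033  0.0002 -0.0026]
0.019
time: 4.25
tool_pos: [0.5416, -0.11, 0.0596]
ee_rot: [2.486, 1.921, 0.0]
contact_force: [0.8, 0.7, 0.8]
gripper_width: 0.051
```

View pics/w2c.png

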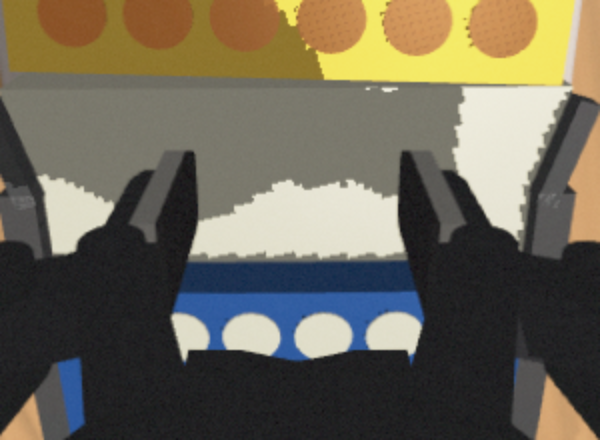

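The wrist crop shows both pads standing over the white floor (crop (180,152) and (415,152)). They are clear of the yellow edge (row 80) and the blue edge (row 262). I'll go on down.

```bash
python3 -m handwheel '[0,0,1,0,0,0,0.6,0,0,1,0,0,0,0.6,0,0,0,0,0,0,0.6]'
```

```text
time: 4.55
tool_pos: [0.5412, -0.1099, 0.057]
ee_rot: [-2.486, -1.921, 0.001]
contact_force: [0.2, 0.6, 0.0]
gripper_width: 0.0509
```

```bash
python3 -c "
from h import *
c=fix(load('w2.png'))
# tip inner-front corners: solve ray hits plane v=+-25.6 (pose t=3.9)
for px in((222,256),(330,256)):
    A=cast(c,px,0.06)[0];B=cast(c,px,0.04)[0]
    va,vb=[(q-O)@V*1e3 for q in(A,B)]
    for vt in(-25.6+1,25.6+1):
        s=(vt-va)/(vb-va); Q=A+s*(B-A); print(px,vt,np.round([(Q-O)@U*1e3,Q[2]*1e3],1))
"
```

```text
(222, 256) -24.6 [-54.5  57. ]
(222, 256) 26.6 [ 63.7 313. ]
(330, 256) -24.6 [ 68.7 323.4]
(330, 256) 26.6 [-57.9  50. ]
```

```bash
python3 -m handwheel '[0,0,1.5,0,0,0,0.6,0,0,1,0,0,0,0.6,0,0,0,0,0,0,0.6]';python3 -m handwheel '[0,0,1,0,0,0,0.6,0,0,0,0,0,0,0.6]'
```

```text
time: 4.85
tool_pos: [0.5412, -0.1098, 0.0545]
ee_rot: [-2.486, -1.921, 0.001]
contact_force: [-0.3, -0.8, 0.1]
gripper_width: 0.0512
time: 5.05
tool_pos: [0.5416, -0.1099, 0.0539]
ee_rot: [2.486, 1.921, 0.0]
contact_force: [0.2, 0.1, -0.7]
gripper_width: 0.0514
```

```bash
python3 -m handwheel '[0,0,1,0,0,0,0.6,0,0,0,0,0,0,0.6]';python3 -m handwheel '[0,0,1,0,0,0,0.6,0,0,0,0,0,0,0.6]'
```

```text
time: 5.25
tool_pos: [0.5416, -0.11, 0.0538]
ee_rot: [2.485, 1.921, 0.001]
contact_force: [-1.8, 1.1, 5.4]
gripper_width: 0.0513
time: 5.45
tool_pos: [0.5416, -0.11, 0.0538]
ee_rot: [2.485, 1.921, 0.001]
contact_force: [-4.0, 1.2, 10.3]
gripper_width: 0.0511
```

Floor contact came at TCP z = 53.9 mm, so the tips reach 15.9 mm. The arm yields at about 5 N/mm. I'll raise to a tip height of about 45.5 mm (plate mid-height) and begin the push.

```bash
python3 -m handwheel '[0,0,-5,0,0,0,0.6,0,0,-5,0,0,0,0.6,0,0,0,0,0,0,0.6]'; python3 -c "
from h import *
stat((-.058,0,.0615))"; python3 -m handwheel '[3,0,0,0,0,0,0.6,3,0,0,0,0,0,0.6,3,0,0,0,0,0,0.6,1,0,0,0,0,0,0.6,0,0,0,0,0,0,0.6]'; python3 -m handwheel '[1.5,0,0,0,0,0,0.6,1.5,0,0,0,0,0,0.6,1.5,0,0,0,0,0,0.6,1.5,0,0,0,0,0,0.6,1.5,0,0,0,0,0,0.6,1.5,0,0,0,0,0,0.6,1.5,0,0,0,0,0,0.6,1.5,0,0,0,0,0,0.6]';  python3 -c "
from h import *
stat((-.046,0,.0615))
save('wrist','w3.png')"
```

```text
time: 5.75
tool_pos: [0.542, -0.1101, 0.0625]
ee_rot: [2.485, 1.92, 0.001]
contact_force: [0.1, -0.1, -0.1]
gripper_width: 0.0516
t 5.75 u,v,z mm [-68.    1.   62.5] F uvz [-0.08  0.16 -0.06] w 51.6
 tool x.U 1.0 turn to aligned (tool) [ 0.0015  0.     -0.0028]
 shift tool mm now [10. -1.  1.]  after turn [10. -1.  1.] goal [ 0.54352697 -0.10016521  0.0615    ]
time: 6.25
tool_pos: [0.5439, -0.0999, 0.0616]
ee_rot: [-2.485, -1.921, 0.0]
contact_force: [0.2, 0.3, 0.1]
gripper_width: 0.0514
time: 7.05
tool_pos: [0.547, -0.0887, 0.0618]
ee_rot: [2.486, 1.92, -0.0]
contact_force: [0.3, -0.7, -0.7]
gripper_width: 0.0509
t 7.05 u,v,z mm [-46.    0.5  61.8] F uvz [-0.63  0.45 -0.66] w 50.9
 tool x.U 1.0 turn to aligned (tool) [ 0.0002  0.0004 -0.003 ]
 shift tool mm now [ 0.  -0.5  0.3]  after turn [ 0.  -0.5  0.3] goal [ 0.54652139 -0.08854483  0.0615    ]
```

View pics/w3.png

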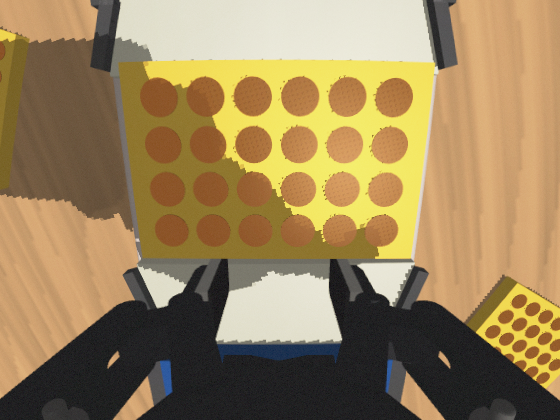

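The pads meet the rear edge at row 260, and the plate now sits square to the tool. I'll continue the push, gently.

```bash
python3 -m handwheel '[2.5,0,0,0,0,0,0.6,2.5,0,0,0,0,0,0.6,2.5,0,0,0,0,0,0.6,2.5,0,0,0,0,0,0.6,2.5,0,0,0,0,0,0.6,2.5,0,0,0,0,0,0.6,2.5,0,0,0,0,0,0.6,2.5,0,0,0,0,0,0.6,2.5,0,0,0,0,0,0.6,2.5,0,0,0,0,0,0.6,2.5,0,0,0,0,0,0.6,2.5,0,0,0,0,0,0.6]'; python3 -c "
from h import *
stat((-.016,0,.0615))
save('wrist','w4.png')"
```

```text
time: 8.3
tool_pos: [0.5546, -0.0594, 0.0619]
ee_rot: [2.486, 1.921, 0.0]
contact_force: [-0.4, -1.3, 0.6]
gripper_width: 0.0512
t 8.3 u,v,z mm [-15.8   0.5  61.9] F uvz [-1.32 -0.06  0.56] w 51.2
 tool x.U 1.0 turn to aligned (tool) [ 0.      0.     -0.0028]
 shift tool mm now [-0.2 -0.5  0.4]  after turn [-0.2 -0.5  0.4] goal [ 0.55400744 -0.05949385  0.0615    ]
```

View pics/w4.png

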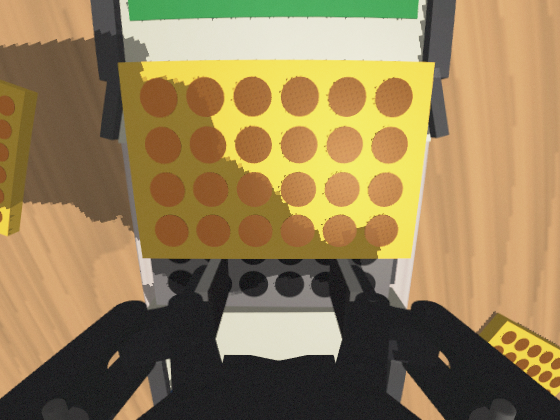

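```bash
python3 -m handwheel '[2.5,0,0,0,0,0,0.6,2.5,0,0,0,0,0,0.6,2.5,0,0,0,0,0,0.6,2.5,0,0,0,0,0,0.6,2.5,0,0,0,0,0,0.6,2.5,0,0,0,0,0,0.6,2.5,0,0,0,0,0,0.6,2.5,0,0,0,0,0,0.6]'; python3 -m handwheel '[2.5,0,0,0,0,0,0.6,2.5,0,0,0,0,0,0.6,2.5,0,0,0,0,0,0.6,2.5,0,0,0,0,0,0.6,2.5,0,0,0,0,0,0.6,2.5,0,0,0,0,0,0.6,2.5,0,0,0,0,0,0.6,2.5,0,0,0,0,0,0.6]';python3 -c "
from h import *
stat((.09,0,.0615))
save('wrist','w5.png')"
```

```text
time: 9.15
tool_pos: [0.5597, -0.0399, 0.0618]
ee_rot: [-2.486, -1.921, -0.0]
contact_force: [-0.1, -1.5, 0.8]
gripper_width: 0.051
time: 9.95
tool_pos: [0.5647, -0.0207, 0.0618]
ee_rot: [-2.486, -1.921, -0.0]
contact_force: [-0.4, -0.1, -0.0]
gripper_width: 0.0514
t 9.95 u,v,z mm [24.2  0.6 61.8] F uvz [-0.2  -0.33 -0.03] w 51.4
 tool x.U 1.0 turn to aligned (tool) [-0.     -0.     -0.0028]
 shift tool mm now [65.8 -0.8  0.3]  after turn [65.8 -0.6  0.3] goal [0.58045815 0.04315292 0.0615    ]
```

View pics/w5.png

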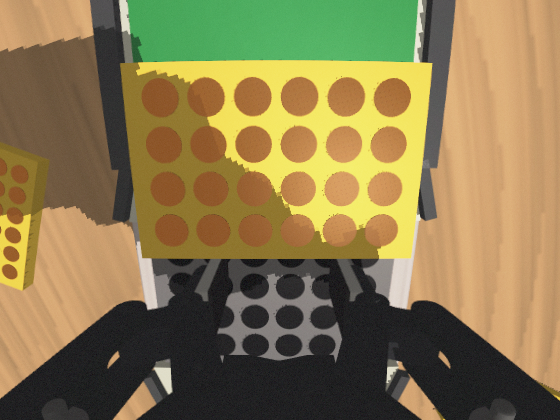

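```bash
python3 -m handwheel '[2.5,0,0,0,0,0,0.6,2.5,0,0,0,0,0,0.6,2.5,0,0,0,0,0,0.6,2.5,0,0,0,0,0,0.6,2.5,0,0,0,0,0,0.6,2.5,0,0,0,0,0,0.6,2.5,0,0,0,0,0,0.6,2.5,0,0,0,0,0,0.6,2.5,0,0,0,0,0,0.6,2.5,0,0,0,0,0,0.6]'; python3 -m handwheel '[2.5,0,0,0,0,0,0.6,2.5,0,0,0,0,0,0.6,2.5,0,0,0,0,0,0.6,2.5,0,0,0,0,0,0.6,2.5,0,0,0,0,0,0.6,2.5,0,0,0,0,0,0.6,2.5,0,0,0,0,0,0.6,2.5,0,0,0,0,0,0.6,2.5,0,0,0,0,0,0.6,2.5,0,0,0,0,0,0.6,1.5,0,0,0,0,0,0.6,1,0,0,0,0,0,0.6]';python3 -c "
from h import *
stat((.09,0,.0615))
save('wrist','w6.png')"
```

```text
time: 11.0
tool_pos: [0.571, 0.0035, 0.0618]
ee_rot: [-2.486, -1.921, -0.0]
contact_force: [-1.1, -1.3, 0.4]
gripper_width: 0.0512
time: 12.2
tool_pos: [0.5779, 0.0301, 0.0618]
ee_rot: [2.486, 1.921, -0.0]
contact_force: [-0.7, -1.0, -0.9]
gripper_width: 0.0513
t 12.2 u,v,z mm [76.7  0.8 61.8] F uvz [-1.18 -0.44 -0.94] w 51.3
 tool x.U 1.0 turn to aligned (tool) [ 0.      0.0001 -0.0027]
 shift tool mm now [13.3 -0.8  0.3]  after turn [13.3 -0.8  0.3] goal [0.58045815 0.04315292 0.0615    ]
```

View pics/w6.png

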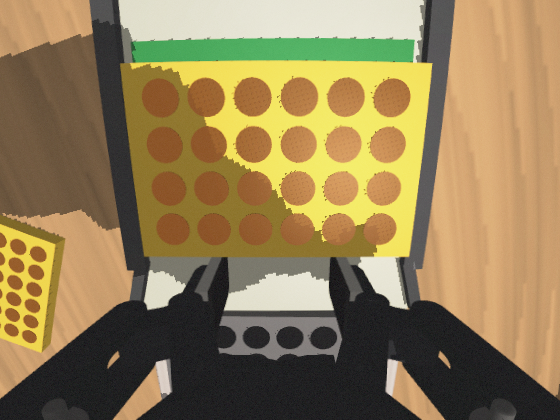

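The plate is fully in the bay and flat, and the grey stack is in place. Next is the slow approach to the buffer.

```bash
python3 -m handwheel '[1.5,0,0,0,0,0,0.6,1.5,0,0,0,0,0,0.6,1.5,0,0,0,0,0,0.6,1.5,0,0,0,0,0,0.6,1.5,0,0,0,0,0,0.6,0.5,0,0,0,0,0,0.6]';python3 -m handwheel '[1,0,0,0,0,0,0.6,1,0,0,0,0,0,0.6]'
```

```text
time: 12.85
tool_pos: [0.5799, 0.0378, 0.0618]
ee_rot: [-2.486, -1.921, -0.0]
contact_force: [-0.1, 0.4, -0.6]
gripper_width: 0.0513
time: 13.05
tool_pos: [0.5804, 0.0397, 0.0618]
ee_rot: [2.486, 1.921, 0.0]
contact_force: [-0.2, -1.4, -0.5]
gripper_width: 0.051
```

```bash
python3 -m handwheel '[1,0,0,0,0,0,0.6,1,0,0,0,0,0,0.6]';python3 -c "
from h import *
stat()
c=save('wrist','w7.png')"
```

```text
time: 13.25
tool_pos: [0.5809, 0.0416, 0.0618]
ee_rot: [-2.486, -1.921, 0.0]
contact_force: [-0.7, -0.3, 0.2]
gripper_width: 0.0513
t 13.25 u,v,z mm [88.6  0.8 61.8] F uvz [-0.48 -0.63  0.19] w 51.3
 tool x.U 1.0 turn to aligned (tool) [-0.      0.     -0.0029]
```

View pics/w7.png

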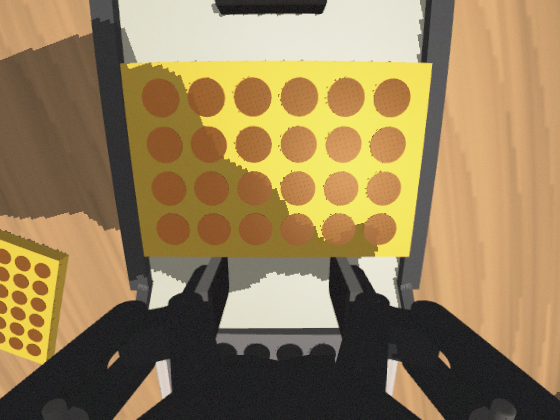

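The buffer face is visible at about row 8 (x 217–326), ahead of the plate's front edge at row 63.

```bash
python3 -c "
from h import *
c=fix(load('w7.png'))
for px,z in(((276,63),.052),((276,8),.0515),((276,14),.0395),((276,256),.052)): print(px,np.round((cast(c,px,z)[0]-O)@U*1e3,1))
"
```

```text
(276, 63) 184.4
(276, 8) 204.6
(276, 14) 206.2
(276, 256) 100.5
```

```bash
python3 -m handwheel '[1.5,0,0,0,0,0,0.6,1.5,0,0,0,0,0,0.6,1.5,0,0,0,0,0,0.6,1.5,0,0,0,0,0,0.6,0,0,0,0,0,0,0.6]'
```

```text
time: 13.8
tool_pos: [0.5825, 0.0477, 0.0618]
ee_rot: [-2.485, -1.921, -0.001]
contact_force: [-0.3, -0.0, -0.2]
gripper_width: 0.0513
```

```bash
python3 -m handwheel '[1.5,0,0,0,0,0,0.6,1.5,0,0,0,0,0,0.6,1.5,0,0,0,0,0,0.6,1.5,0,0,0,0,0,0.6,1.5,0,0,0,0,0,0.6,1.5,0,0,0,0,0,0.6,1,0,0,0,0,0,0.6]';python3 -m handwheel '[0.5,0,0,0,0,0,0.6,0.5,0,0,0,0,0,0.6,0.5,0,0,0,0,0,0.6,0,0,0,0,0,0,0.6]'
```

```text
time: 14.5
tool_pos: [0.585, 0.0571, 0.0618]
ee_rot: [2.486, 1.921, 0.0]
contact_force: [-0.6, -1.3, 1.0]
gripper_width: 0.0508
time: 14.9
tool_pos: [0.5853, 0.0585, 0.0618]
ee_rot: [-2.486, -1.921, -0.0]
contact_force: [-0.1, 0.1, -0.3]
gripper_width: 0.0515
```

```bash
python3 -m handwheel '[0.5,0,0,0,0,0,0.6,0.5,0,0,0,0,0,0.6,0.5,0,0,0,0,0,0.6,0,0,0,0,0,0,0.6]'
```

```text
time: 15.3
tool_pos: [0.5857, 0.06, 0.0618]
ee_rot: [-2.486, -1.921, -0.0]
contact_force: [0.4, -0.3, -0.0]
gripper_width: 0.0511
```

```bash
python3 -m handwheel '[0.5,0,0,0,0,0,0.6,0.5,0,0,0,0,0,0.6,0,0,0,0,0,0,0.6]';python3 -c "
from h import *
stat()"
```

```text
time: 15.6
tool_pos: [0.586, 0.061, 0.0618]
ee_rot: [-2.486, -1.921, -0.0]
contact_force: [0.5, 0.3, 1.2]
gripper_width: 0.0511
t 15.6 u,v,z mm [108.6   0.9  61.8] F uvz [0.41 0.41 1.2 ] w 51.1
 tool x.U 1.0 turn to aligned (tool) [ 0.0001 -0.0001 -0.0027]
```

```bash
python3 -m handwheel '[0.5,0,0,0,0,0,0.6,0.5,0,0,0,0,0,0.6,0,0,0,0,0,0,0.6]'
```

```text
time: 15.9
tool_pos: [0.5862, 0.0618, 0.0618]
ee_rot: [2.486, 1.921, -0.0]
contact_force: [-0.1, 0.1, -0.1]
gripper_width: 0.0511
```

```bash
python3 -m handwheel '[0.5,0,0,0,0,0,0.6,0.5,0,0,0,0,0,0.6,0,0,0,0,0,0,0.6]'
```

```text
time: 16.2
tool_pos: [0.5863, 0.0622, 0.0618]
ee_rot: [2.485, 1.92, -0.002]
contact_force: [-1.7, -2.9, 0.7]
gripper_width: 0.0513
```

Contact: the advance has slowed and the force is about 3.2 N along the bay. I'll step up to 7 N.

```bash
python3 -m handwheel '[0.5,0,0,0,0,0,0.6,0.3,0,0,0,0,0,0.6,0,0,0,0,0,0,0.6]'; python3 -c "
from h import *
stat()"; python3 -m handwheel '[0,0,0,0,0,0,0.6]'; python3 -c "
from h import *
stat()"
```

```text
time: 16.5
tool_pos: [0.5865, 0.0626, 0.0618]
ee_rot: [2.485, 1.919, -0.003]
contact_force: [-2.1, -6.0, 1.1]
gripper_width: 0.0515
t 16.5 u,v,z mm [110.4   1.   61.8] F uvz [-6.29 -0.5   1.11] w 51.5
 tool x.U 1.0 turn to aligned (tool) [ 0.0001  0.0022 -0.0033]
time: 16.6
tool_pos: [0.5865, 0.0626, 0.0618]
ee_rot: [2.485, 1.919, -0.003]
contact_force: [-0.7, -5.0, 0.4]
gripper_width: 0.0512
t 16.6 u,v,z mm [110.3   1.   61.8] F uvz [-5.05  0.57  0.4 ] w 51.2
 tool x.U 1.0 turn to aligned (tool) [ 0.0001  0.0021 -0.0033]
```

```bash
python3 -m handwheel '[0.5,0,0,0,0,0,0.6,0,0,0,0,0,0,0.6]';python3 -m handwheel '[0,0,0,0,0,0,0.6]';python3 -m handwheel '[0,0,0,0,0,0,0.6]';python3 -m handwheel '[0,0,0,0,0,0,0.6]'
```

```text
time: 16.8
tool_pos: [0.5865, 0.0628, 0.0619]
ee_rot: [2.485, 1.919, -0.004]
contact_force: [-1.7, -6.1, 0.5]
gripper_width: 0.0516
time: 16.9
tool_pos: [0.5865, 0.0628, 0.0618]
ee_rot: [2.485, 1.919, -0.004]
contact_force: [-2.4, -5.9, 1.0]
gripper_width: 0.0513
time: 17.0
tool_pos: [0.5865, 0.0628, 0.0618]
ee_rot: [2.485, 1.919, -0.003]
contact_force: [-1.8, -6.3, 0.6]
gripper_width: 0.0515
time: 17.1
tool_pos: [0.5865, 0.0628, 0.0618]
ee_rot: [2.485, 1.919, -0.003]
contact_force: [-2.1, -6.2, 1.2]
gripper_width: 0.0508
```

```bash
python3 -m handwheel '[0.2,0,0,0,0,0,0.6,0,0,0,0,0,0,0.6,0,0,0,0,0,0,0.6]';python3 -m handwheel '[0,0,0,0,0,0,0.6,0,0,0,0,0,0,0.6,0,0,0,0,0,0,0.6]';python3 -m handwheel '[0,0,0,0,0,0,0.6,0,0,0,0,0,0,0.6,0,0,0,0,0,0,0.6]'; python3 -c "
from h import *
stat()"; python3 -m handwheel '[-1,0,0,0,0,0,0.6,-1.5,0,0,0,0,0,0.6,-2,0,0,0,0,0,0.6,-5,0,0,0,0,0,0.6,-10,0,0,0,0,0,0.6,-5,0,0,0,0,0,0.6,0,0,0,0,0,0,0.6]';python3 -c "
from h import *
stat(); save('wrist','w8.png')"
```

```text
time: 17.4
tool_pos: [0.5865, 0.0628, 0.0618]
ee_rot: [2.485, 1.919, -0.004]
contact_force: [-2.3, -6.8, 2.1]
gripper_width: 0.0512
time: 17.7
tool_pos: [0.5865, 0.0628, 0.0618]
ee_rot: [2.485, 1.919, -0.004]
contact_force: [-1.2, -5.7, 1.1]
gripper_width: 0.0511
time: 18.0
tool_pos: [0.5865, 0.0628, 0.0618]
ee_rot: [2.485, 1.919, -0.004]
contact_force: [-1.6, -6.2, 1.0]
gripper_width: 0.0509
t 18.0 u,v,z mm [110.5   0.9  61.8] F uvz [-6.4   0.04  0.99] w 50.9
 tool x.U 1.0 turn to aligned (tool) [ 0.      0.0032 -0.0036]
time: 18.7
tool_pos: [0.5804, 0.0398, 0.0618]
ee_rot: [-2.487, -1.919, -0.0]
contact_force: [-0.8, -0.1, 0.2]
gripper_width: 0.051
t 18.7 u,v,z mm [86.8  0.8 61.8] F uvz [-0.31 -0.71  0.17] w 51.0
 tool x.U 1.0 turn to aligned (tool) [-0.0001 -0.0002 -0.004 ]
```

View pics/w8.png

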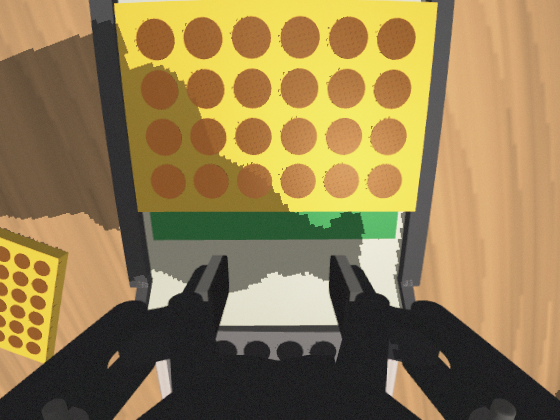

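The plate is released and sits straight in the bay. Now I'll lift clear and check.

```bash
python3 -m handwheel '[0,0,-10,0,0,0,0.6,0,0,-30,0,0,0,0.6,0,0,-40,0,0,0,0.6,0,0,-40,0,0,0,0.6,0,0,-40,0,0,0,0.6,-30,-30,0,0,0,0,0.6,-30,-35,0,0,0,0,0.6,-30,-35,0,0,0,0,0.6,-20,-35,0,0,0,0,0.6,0,-30,0,0,0,0,0.6,0,0,0,0,0,0,0.6,0,0,0,0,0,0,0.6]'; python3 - <<'E'
from h import *
stat(); save('scene','s9.png'); save('top','t9.png')
P={'top':dict(y=(257,196),b=(348,220)),'scene':dict(y=(317,222),b=(215,247))}
for n,f in(('top','t9.png'),('scene','s9.png')):
    c=fix(load(f))
    for k,lo,hi,z in(('y',(18,110,110),(34,255,255),.052),('b',(100,110,40),(125,255,255),.052)):
        print(n,k,rect(c,blob(c,lo,hi,P[n][k]),z))
a,b=cv2.imread('pics/s9.png')[150:330,130:410],cv2.imread('pics/t9.png')[130:290,190:420]
cv2.imwrite('pics/m9.png',np.vstack([cv2.resize(a,(450,289)),cv2.resize(b,(450,313))][:2])[:600])
E
```

```text
time: 19.95
tool_pos: [0.3937, -0.0242, 0.2229]
ee_rot: [2.484, 1.92, 0.003]
contact_force: [-0.4, 0.4, -0.1]
gripper_width: 0.0512
t 19.95 u,v,z mm [ -21.8 -164.1  222.9] F uvz [ 0.3  -0.52 -0.14] w 51.2
 tool x.U 1.0 turn to aligned (tool) [ 0.0032 -0.0003 -0.0026]
top y [599.2 112.4 133.4  89.5 -14.8]
top b [ 522.8 -181.2  130.8   82.7  -14.4]
scene y [600.4 113.9 134.9  89.9 -14.5]
scene b [ 524.6 -180.2  135.3   85.7  -14.1]
```

View pics/m9.png

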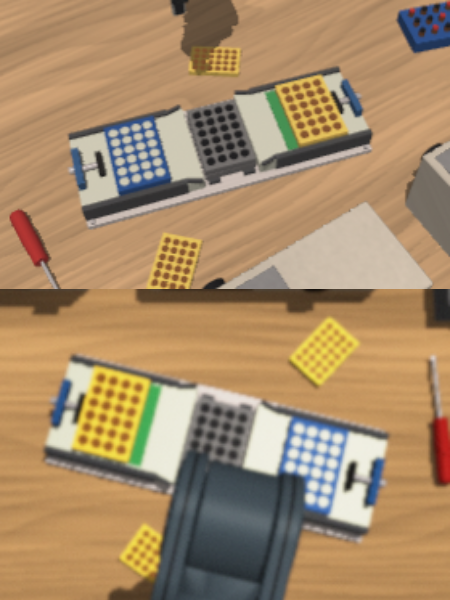

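```bash
python3 -c "
from plant import r
print(r.job_done())"
```

```text
the job is handed in; nothing more can be done
None
```

The yellow plate is in the green-floored bay against its rubber buffer, and I handed the job in at about 20 s of the 48 s allowed. I pushed it flat with the two fingertips on its rear edge, at about mid-height, and never lifted it.

- **Pressing home:** contact with the buffer showed at about 3 N. I then held the push for about 1.2 s, where the readings at the end of each step were about 5.8 to 7.2 N and averaged about 6.5 N. That is slightly under the 7 N asked; no reading passed 7.2 N. I then backed off and lifted clear.
- **Yellow plate:** the top and scene views both put its centre 161–164 mm along the bay, square to the guides to within 0.4°. It appears to touch the buffer.
- **Blue plate:** it is unmoved to within 0.3 mm.
- **Grey plates:** they look in place in the pictures. I did not measure them, and the arm partly hid them in the last top view.
- **Extra contact:** before pushing, I touched the loader's floor between the blue plate and the stack to find the fingertip height. This was light, about 10 N at most, and it moved nothing.

I saw no disagreement beyond the two cameras differing by 1–2 mm, which is within their calibration.

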